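# Hold the parts-box lid open for its stay

### The arm

A 7-joint arm with a two-finger parallel gripper is mounted at the origin on the work surface. World frame = base frame: x ahead of the robot, y to its left, z up, the work surface at z = 0. Lengths are in m, angles in rad, forces in N, time in s.
With the tool pointing down it reaches from about 0.425 to 0.825 m from the base axis. Payload 3.6 kg.
Tool frame: the origin (TCP) lies at the very end of the fingers, on their centre line; the grasp point (between the pads) lies 19 mm behind it; z points along the fingers, y is the line along which they close (so a half turn about z gives the same grasp; the last joint's range is limited). The gripper opens to 93 mm and grips with 3 to 60 N. Pads are 15 mm wide; open, the fingers measure 128 mm over their backs; the gripper's body (75 mm by 188 mm) begins 65 mm behind the grasp point.
Start: joints at [-1.302, 0.615, -0.013, 1.423, 0.008, 1.103, -0.04], TCP at [0.189, 0.622, 0.219] pointing down, gripper open.
Joint ranges: [-3.12, 3.12], [-0.3, 2.06], [-1.34, 1.32], [0.26, 2.42], [-1.36, 4.5], [0.01, 1.98], [-2.84, 2.84]. Speed limits (rad/s): [2.79, 2.79, 3.14, 3.14, 3.14, 3.14, 3.14].

### API

Orientations are given as a unit quaternion [w, x, y, z].
In Python, from station import get_obs, grab_frame, camera_info, sign_off gives the robot as it stands. The module is installed in compiled form; this text tells all that it offers.
- The arm moves only by the tool apply_moves, never from a script. Its argument "steps" is text: rows parted by semicolons, each of 5 numbers parted by spaces: the shift along the tool's x, y, z in units of 40 mm (1.0 is 40 mm), then the turn about the tool's z in units of 8 degrees (1.0 is 8 degrees), then the closure, from 0 (fully open) to 1 (shut). A call has 1 to 20 rows; each row shifts and turns the commanded pose from where the row before left it, along the tool's axes as they then stand; what a row does not reach is not made up. A row lasts 1/8 s, in which the tool goes at most 62.5 mm and 10.7 degrees, less where a joint would pass 70% of its speed; a pose out of reach is approached as far as the arm can. A call is refused whole if a number of a shift passes 1 or a number of a turn 1, either way. A call with a gripper value outside its range is refused whole. The fingers move at their own pace and stop on an object; "squeeze" is the grip in N (left out, the last holds). Time passes only in rows, so rows that do not move let the fingers close. It gives the time, the measured TCP pose, the force, the opening and the grip force at its end, in the units of the state.
- get_obs(): the state, without advancing time (a new reading comes with each control period).
- grab_frame(name): name is "scene" or "top" or "wrist"; returns (picture, depth): 384x512x3 uint8, red, green, blue; 384x512 float32, m along the optical axis (not along the pixel's ray), 0 where there is no reading.
- camera_info(name): a dict with "vertical_fov" (degrees; the focal length in pixels is half the picture's height over the tangent of half this angle, whatever the lens; pixels are square), "cx", "cy" (the principal point, pixels), "k1" (the pictures are not rectified: a ray, as slopes to the right and down, at radius r is drawn at 1 + k1 r^2 times it, then the intrinsics apply), "R" (3x3) and "t" (3): a world point X has camera coordinates R X + t; the wrist camera has in their place "tool_from_camera" (4x4, takes a point from camera to tool coordinates, whose origin is the TCP and whose axes are the flange's). Camera axes: x right, y down, z forward; pixel columns grow to the right and rows downward; lengths in m; the calibration is good to about 2 mm. A picture is of the moment at which its call begins: read the wrist's pose just before it. camera_info takes no time and is no camera call.
- sign_off(): hands the job in; it is judged then, once.
The state is a dict: "t": time; "qpos": joint angles; "joint_vel": joint speeds; "tau": joint torques, N m; "eef_pos": TCP position; "tcp_rot": TCP orientation; "wrist_force": force on the tool from outside, world axes, zero at the start; "moment": the same for the moment, N m; "opening": finger opening in m; "grip_force": force on a finger pad.
Only numpy, scipy, OpenCV 4.12 (cv2) and the standard library are available. Lean on these libraries where they do the work, as an engineer would, in place of code of your own. Each camera call takes 0.05 s, during which the arm holds its last target. There are 200 camera calls.

### The job

The brass lid stay is about to be screwed into the pine parts box and the lid will not stay up by itself. Swing the hook sideways out of its eye, raise the lid to 60 degrees from closed, and keep holding it there, still, in the gripper: the job finishes while you are holding the lid, so do not let go. Leave the other things on the table where they lie.

Things in the scene. Friction and masses are not known exactly. Their poses are not given: they have to be found in the camera images.
- box: Pine parts box, fixed, 170 deep (its x) x 260 wide (its y) x 85 high, 115 with the closed lid. Origin: centre of its underside, on the table. Its x points from the front face (x = -85, with the latch) to the back (x = +85, with the hinges); z up. The lid is a 170 x 260 frame, 30 deep, of 0.2 to 0.4 kg. Its front looks to the robot's right and away from it (box yaw 1.7 to 2.5 rad)
- lid (a joint): Opening angle of the lid in rad: 0 closed, 1.047 is 60 degrees, at most 1.85. It turns about the hinge line, so that the front edge rises and swings to the back. The hinge is free: below about 70 degrees the lid falls shut when let go. While the hook is in its eye the lid's front lifts only some 3 mm
- hook (a joint): Turn of the brass hook in rad: 0 latched, up to 2.9 as its top swings towards the box's +y side. A 4 mm rod, upright when latched, 9.5 mm in front of the box front; 32 mm above its pivot a side tip runs 18 mm towards -y, through the eye. A push under 1 N on the ball or its stem towards +y draws the tip out; turned past about 0.4 rad the hook drops over by itself and hangs on the box's front
- hook_pivot (a point): Pivot of the hook on the box front, in the box's frame at x = -94.5, y = +10, z = 63 mm; it turns about the box's x
- hook_ball (a point): Centre of the 10 mm brass ball (the thumb piece) at the hook's top end, 56 mm from the pivot; latched it stands 119 mm above the table, in the box's frame at x = -94.5, y = +10 mm. The stem between eye height and ball is bare, so a fingertip 105 to 112 mm above the table pushes on it and passes over the eye
- lid_eye (a point): Centre of the eye, a brass ring 16 mm across standing out up to 18 mm from the front of the lid, in the box's frame at x = -94.5, y = 0, z = 95 mm (its top at 103 mm) with the lid closed; its hole looks along y
- lid_knob (a point): Grip point of the turned wooden knob on the lid's top, on its axis, 25 mm above the lid's top face. The knob is 28 mm across at its widest (there), 39 mm high, in the middle of the lid's width, 35 mm behind its front edge; with the lid closed it is 135 mm in front of the hinge line and 55 mm above it. The point's axes are the lid's, equal to the box's when closed
- lid_hinge (a point): Middle of the hinge line, at the back top edge of the box carcass (box frame x = +85, y = 0, z = 85 mm); the line runs along the box's y
- tractor: Chipped green tin tractor, 130 long, 75 wide and 90 high, origin under its middle; leave it alone
- lifter: Steel tab-lifter with an ash handle, 185 long, 23 high, lying; origin under its middle; leave it alone
- flag_a: Crimson tin flag on a steel stem of 134 mm, lying flat, 4 mm thick; origin under the middle of the stem; leave it alone
- flag_b: A second flag like flag_a; leave it alone
- base_plate: Round steel base plate of a tin toy, 110 across, 6 high; origin under its centre; leave it alone
- stay: The brass lid stay to be fitted by someone else: two flat links, about 160 long, 4 to 6 thick, lying; origin under its joint; leave it alone
- driver: Screwdriver, 170 long, lying; leave it alone
- dish: White dish with brass screws, 68 across, 22 high; origin under its centre; leave it alone

How it is judged:
By the outcome, as a careful person would: the job done as asked, in the order asked, and still so for the second after the job is handed in, while the arm keeps its last pose, push and grip.
It also fails if it takes over 40 s, if anything falls off the work surface, if the arm or the gripper's body presses on something with over 40 N, if the wrist force passes 120 N, or if a joint passes its speed limit or range.

## Working session

There is one attempt and no reset: what is moved stays moved. The work goes in short steps, Python scripts to look and compute and a tool call to move; the robot and the scene stay as the last step left them, time stands still between calls to the robot, and variables do not carry over. Pictures are saved under pics/ and viewed, at most 10 in all, crops included, and the job is handed in when it is done.

Besides the shell and the picture viewer there is one more tool, called after "Request:" by a JSON object that holds its "name" and its "arguments". apply_moves: Moves the arm, as the interface text tells. Its arguments: {"type":"object","properties":{"steps":{"type":"string"},"squeeze":{"type":"number"}},"required":["steps"]}

```bash
mkdir -p pics; cat > h.py <<'E'
import numpy as np, cv2
from station import *
from scipy.spatial.transform import Rotation as Ro
def rays(name,uv):
    c=camera_info(name); f=192/np.tan(np.radians(c["vertical_fov"]/2))
    d=(np.asarray(uv,float)-[c["cx"],c["cy"]])/f; s=d.copy()
    for _ in range(30): s=d/(1+c["k1"]*(s**2).sum(-1,keepdims=True))
    return s
def cloud(name,depth,o=None):
    v,u=np.mgrid[0:384,0:512]; s=rays(name,np.stack([u,v],-1).reshape(-1,2))
    z=depth.reshape(-1,1); p=np.hstack([s*z,z]); c=camera_info(name)
    if name=="wrist":
        T=np.array(c["tool_from_camera"]); p=p@T[:3,:3].T+T[:3,3]
        q=o["tcp_rot"]; w=p@Ro.from_quat(np.roll(q,-1)).as_matrix().T+o["eef_pos"]
    else: w=(p-np.array(c["t"]))@np.array(c["R"])
    w[z[:,0]==0]=np.nan
    return w.reshape(384,512,3)
def shot(name,fn):
    o=get_obs(); p,d=grab_frame(name); cv2.imwrite(fn,p[:,:,::-1]); np.savez('last_'+name,p=p,d=d); return p,cloud(name,d,o)
E
python3 - <<'E'
from h import *
print(get_obs())
for n in("scene","top"):
    p,w=shot(n,f"pics/{n}1.png"); np.save(n+"_w",w)
    m=(w[...,2]>.105)&(w[...,2]<.125); print(n,m.sum(),np.nanmedian(w[m],axis=0))
a=[cv2.imread(f"pics/{n}1.png") for n in("scene","top")]
cv2.imwrite("pics/both.png",cv2.resize(np.vstack(a),None,fx=.78,fy=.78))
E
```

```text
{'t': 0.0, 'qpos': array([-1.3025225 ,  0.61591015, -0.0126151 ,  1.42488732,  0.00815066,
        1.10341302, -0.04040773]), 'joint_vel': array([ 0.00069669,  0.0003535 ,  0.00053662, -0.00085226, -0.00098544,
       -0.00119983, -0.00059808]), 'tau': array([-4.61978361e-04, -4.58928251e+01,  2.09058831e-01, -1.65740293e+01,
       -6.09913724e-02,  2.06183764e-02,  2.30633359e-04]), 'eef_pos': array([0.18861548, 0.62120202, 0.21749094]), 'tcp_rot': array([-1.47227736e-04,  1.46813917e-01,  9.89163296e-01, -1.27497867e-03]), 'wrist_force': array([ 0.94567045,  0.34269272, -0.38124977]), 'moment': array([-0.02718169,  0.01470722, -0.01978034]), 'grip_force': 0.0, 'opening': 0.09323233887774181}
scene 6614 [0.51392257 0.1407143  0.1149206 ]
top 9795 [0.50614828 0.1648424  0.11364868]
```

View pics/both.png

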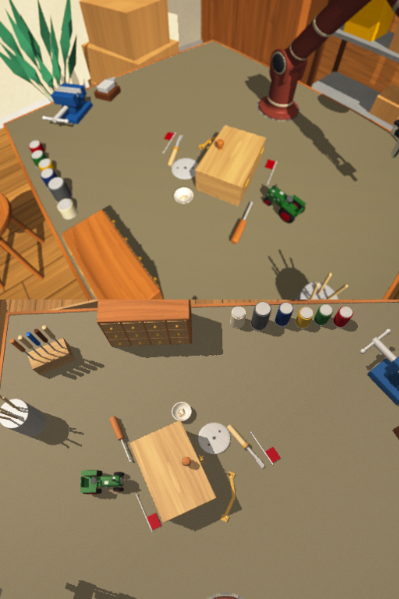

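The picture shows the box in the middle with its knob and brass hook towards the robot's right (top view about (187,462) and (201,458) in the composite). The plate, stay and lifter lie in front of it. Next I fit the lid.

```bash
python3 - <<'E'
from h import *
w=np.load("top_w.npy"); p=np.load("last_top.npz")["p"]
m=(abs(w[...,2]-.115)<.012)&(np.hypot(w[...,0]-.5,w[...,1]-.15)<.25)
n,l,s,c=cv2.connectedComponentsWithStats(m.astype(np.uint8)); k=1+s[1:,4].argmax(); m=l==k
print(np.median(w[m][:,2]))
r=cv2.minAreaRect((w[m][:,:2]*1000).astype(np.float32)); print(r,cv2.boxPoints(r))
for n in("top","scene"):
    w=np.load(n+"_w.npy")
    K=(w[...,2]>.130)&(w[...,2]<.17)&(np.hypot(w[...,0]-.5,w[...,1]-.15)<.2)
    print(n,K.sum(),np.median(w[K],axis=0),w[K].min(0),w[K].max(0))
    P=np.load(f"last_{n}.npz")["p"]; v,u=np.argwhere(K).mean(0).astype(int); print(u,v)
    cv2.imwrite(f"pics/c_{n}.png",cv2.resize(P[v-60:v+60,u-60:u+60,::-1],None,fx=3.3,fy=3.3,interpolation=2))
cv2.imwrite("pics/c.png",np.hstack([cv2.imread(f"pics/c_{n}.png") for n in("top","scene")]))
E
```

```text
0.11382461372145943
((486.61798095703125, 152.26698303222656), (262.6552734375, 172.3507537841797), 23.462068557739258) [[331.83798  179.03069 ]
 [400.458     20.929226]
 [641.39795  125.50328 ]
 [572.77795  283.60474 ]]
top 115 [0.50468399 0.10587164 0.15027614] [0.49339464 0.0929378  0.14007815] [0.51802336 0.11782368 0.15410016]
238 207
scene 88 [0.51261547 0.10880975 0.14825982] [0.4978479  0.09257781 0.1304958 ] [0.52137793 0.11686544 0.15637494]
281 183
```

View pics/c.png

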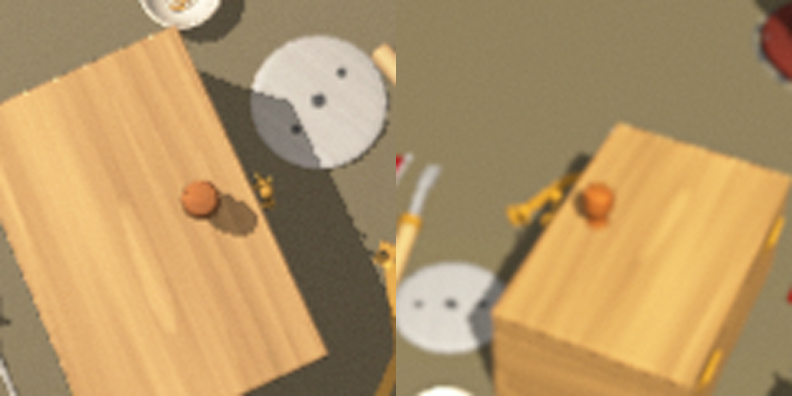

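The crops show the knob at about (238,207) in the top picture and the latched hook just beyond the lid edge. The lid fit measures 263 x 172 mm, and the predicted knob position matches the measured one. Next I work out the move to a viewing spot above the hook start.

```bash
cat >> h.py <<'E'
C=np.array([.4866,.1523]); TH=np.radians(113.46)
def b2w(x,y,z):
    c,s=np.cos(TH),np.sin(TH); return np.array([C[0]+(c*x-s*y)/1e3,C[1]+(s*x+c*y)/1e3,z/1e3])
def plan(*targets):
    o=get_obs(); R=Ro.from_quat(np.roll(o["tcp_rot"],-1)).as_matrix()
    ty=R[:2,1]; a=np.degrees(np.arctan2(ty[1],ty[0])); d=(np.degrees(TH)+90-a+90)%180-90
    print("q7",o["qpos"][6],"tool y",a,"tool-z turn deg",-d,"units",-d/8)
    p=o["eef_pos"]
    for t in targets:
        q=b2w(*t); print(t,q.round(4),"units, present axes",(R.T@(q-p)/.04).round(2), "if turned",(turned(R,d).T@(q-p)/.04).round(2)); p=q
def turned(R,d): return Ro.from_euler('z',d,degrees=True).as_matrix()@R
E
python3 -c "
from h import *
plan((-130,-40,217),(-99,-30,108))"
```

```text
q7 -0.04039361445416431 tool y 73.11368959072244 tool-z turn deg 49.65368959072248 units 6.20671119884031
(-130, -40, 217) [0.575 0.049 0.217] units, present axes [-13.4  -10.89   0.04] if turned [-1.697e+01  3.170e+00  1.000e-02]
(-99, -30, 108) [0.5535 0.0734 0.108 ] units, present axes [0.69 0.43 2.72] if turned [ 0.78 -0.24  2.73]
```

Request:
{"name": "apply_moves", "arguments": {"steps": "0 0 0 1 1;0 0 0 1 1;0 0 0 1 1;0 0 0 1 1;0 0 0 1 1;0 0 0 1 1;0 0 0 0.2 1;0 0 0 0 1"}}

```text
t: 1.1
eef_pos: [0.1886, 0.6218, 0.2183]
tcp_rot: [0.0, 0.547, 0.837, -0.0]
wrist_force: [-0.0, 0.0, -0.5]
opening: 0.0176
grip_force: 0.0
```

Request:
{"name": "apply_moves", "arguments": {"steps": "-0.9 0.15 0 0 1;-0.9 0.15 0 0 1;-0.9 0.15 0 0 1;-0.9 0.15 0 0 1;-0.9 0.15 0 0 1;-0.9 0.15 0 0 1;-0.9 0.15 0 0 1;-0.9 0.15 0 0 1;-0.9 0.15 0 0 1;-0.9 0.15 0 0 1;-0.9 0.2 0 0 1;-0.9 0.2 0 0 1;-0.9 0.2 0 0 1;-0.9 0.2 0 0 1;-0.9 0.2 0 0 1;-0.9 0.2 0 0 1;-0.9 0.2 0 0 1;-0.9 0.2 0 0 1;-0.5 0.1 0 0 1;0 0 0 0 1"}}

```text
t: 3.6
eef_pos: [0.5729, 0.0592, 0.2185]
tcp_rot: [-0.0, 0.549, 0.836, -0.0]
wrist_force: [-0.6, 0.1, 0.7]
opening: 0.0004
grip_force: 0.0
```

```bash
python3 - <<'E'
from h import *
p,w=shot("wrist","pics/w1.png"); o=get_obs(); print(o["t"],o["eef_pos"],o["opening"],o["qpos"])
b=(w[...,:2]-C)*1000; c,s=np.cos(TH),np.sin(TH)
B=np.stack([c*b[...,0]+s*b[...,1],-s*b[...,0]+c*b[...,1],w[...,2]*1000],-1); np.save("B",B)
m=(B[...,0]<-88)&(B[...,0]>-115)&(abs(B[...,1])<40)&(B[...,2]>85)&(B[...,2]<135)
print(m.sum(),np.median(B[m],axis=0))
m=(B[...,0]<-30)&(B[...,0]>-70)&(abs(B[...,1])<30)&(B[...,2]>135)&(B[...,2]<160)
print(m.sum(),np.median(B[m],axis=0) if m.any() else 0)
m=(abs(B[...,2]-115)<8)&(abs(B[...,1])<100)&(B[...,0]<-60)
print(m.sum())
for y in range(-100,100,20):
    k=m&(abs(B[...,1]-y)<10)
    if k.sum()>20: print(y,B[k][:,0].min().round(1),np.median(B[k][:,2]).round(1))
plan((-99,-30,108))
E
```

```text
3.65 [0.57223365 0.06109191 0.21842955] 0.0006121795119136298 [-0.33160457  0.51023842  0.29396562  1.65282438 -0.16966891  1.00460014
  0.42917738]
233 [-94.40312171   6.26822327 101.45298949]
1010 [-50.56789082  -2.03759518 151.00724303]
6942
-100 -85.4 114.3
-80 -86.6 114.3
-60 -86.6 114.3
-40 -86.6 114.2
-20 -86.5 114.3
0 -99.3 114.4
20 -99.2 114.4
40 -86.3 114.3
60 -86.3 114.3
80 -86.1 114.5
q7 0.4291773820067308 tool y 23.532438727299198 tool-z turn deg 0.07243872729918621 units 0.009054840912398276
(-99, -30, 108) [0.5535 0.0734 0.108 ] units, present axes [ 0.47 -0.3   2.76] if turned [ 0.47 -0.3   2.76]
```

View pics/w1.png

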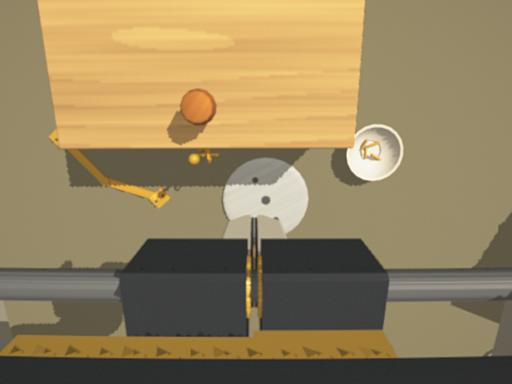

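The wrist view shows the hook's ball at (194,159), the tip and eye to its right at (208,155), and the knob at (198,106). All agree with the model to about 2 mm. I go down on the −y side of the hook.

Request:
{"name": "apply_moves", "arguments": {"steps": "0.44 -0.25 0 0 1;0 0 0.9 0 1;0 0 0.9 0 1;0 0 0.7 0 1;0 0 0.25 0 1;0 0 0 0 1;0 0 0 0 1"}}

```text
t: 4.53
eef_pos: [0.5573, 0.0731, 0.1099]
tcp_rot: [0.001, 0.548, 0.837, 0.001]
wrist_force: [0.3, -0.6, 0.7]
opening: 0.0007
grip_force: 0.0
```

```bash
sed -i 's/^C=.*/C=np.array([.4866,.1523])+[.0018,-.0003]/' h.py; python3 - <<'E'
from h import *
o=get_obs(); print(o["t"],o["eef_pos"],o["wrist_force"])
plan((-99,-30,108),(-99,45,108))
p,w=shot("wrist","pics/w2.png")
E
```

```text
4.525 [0.55730188 0.07314552 0.10988437] [ 0.296557   -0.56762879  0.74109602]Traceback (most recent call last):
  File "<stdin>", line 3, in <module>
  File "h.py", line 25, in plan
    ty=R[:2,1]; a=np.degrees(np.arctan2(ty[1],ty[0])); d=(np.degrees(TH)+90-a+90)%180-90
                                                                     ^^
NameError: name 'TH' is not defined
```

```bash
sed -i 's/^C=.*/C=np.array([.4866,.1523])+[.0018,-.0003]; TH=np.radians(113.46)/' h.py; python3 - <<'E'
from h import *
plan((-99,-30,108),(-99,45,108))
p,w=shot("wrist","pics/w2.png")
E
```

```text
q7 0.4510149167998086 tool y 23.5492075601514 tool-z turn deg 0.08920756015140796 units 0.011150945018925995
(-99, -30, 108) [0.5553 0.0731 0.108 ] units, present axes [ 0.02 -0.05  0.05] if turned [ 0.02 -0.05  0.05]
(-99, 45, 108) [0.4865 0.0433 0.108 ] units, present axes [ 0.   -1.87 -0.  ] if turned [-0.   -1.87 -0.  ]
```

View pics/w2.png

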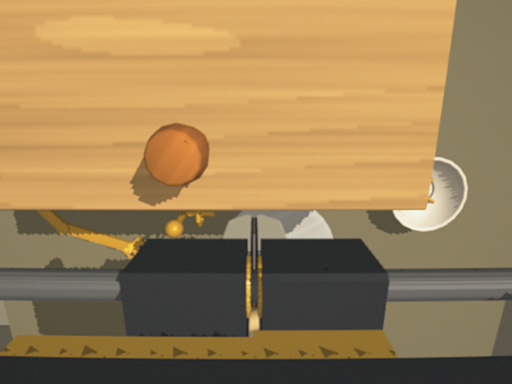

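The picture shows the fingertips in front of the lid, to the right of the ball (174,229) and clear of everything. I push towards +y.

Request:
{"name": "apply_moves", "arguments": {"steps": "0 -0.2 0 0 1;0 -0.2 0 0 1;0 -0.2 0 0 1;0 -0.2 0 0 1;0 -0.2 0 0 1;0 -0.2 0 0 1;0 -0.2 0 0 1;0 -0.2 0 0 1;0 0 0 0 1;0 0 0 0 1"}}

```text
t: 5.82
eef_pos: [0.4981, 0.0472, 0.1087]
tcp_rot: [0.0, 0.548, 0.836, 0.0]
wrist_force: [0.5, -0.7, -0.3]
opening: 0.0004
grip_force: 0.0
```

```bash
python3 - <<'E'
from h import *
p,w=shot("wrist","pics/w3.png")
plan((-110,40,175),(-50,0,175),(-50,0,121))
E
```

```text
q7 0.4919917260149164 tool y 23.524887970046706 tool-z turn deg 0.06488797004669777 units 0.008110996255837222
(-110, 40, 175) [0.4955 0.0352 0.175 ] units, present axes [-0.25 -0.18 -1.66] if turned [-0.25 -0.18 -1.66]
(-50, 0, 175) [0.5083 0.1061 0.175 ] units, present axes [1.5 1.  0. ] if turned [1.5 1.  0. ]
(-50, 0, 121) [0.5083 0.1061 0.121 ] units, present axes [ 0.   -0.    1.35] if turned [ 0.   -0.    1.35]
```

View pics/w3.png

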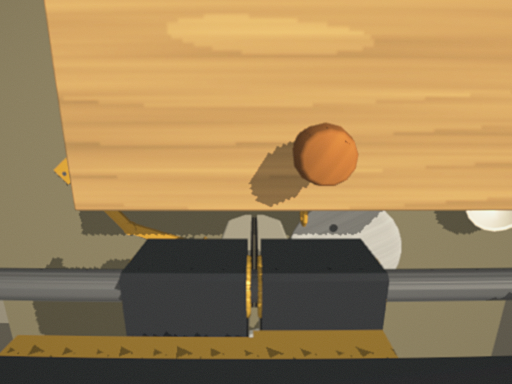

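The ball and tip are gone from the eye; only the eye shows, at (305,217). Next I lift, open and go over the knob.

Request:
{"name": "apply_moves", "arguments": {"steps": "0 0 -0.8 0 1;0 0 -0.85 0 0.6;-0.2 0 0 0 0.4;0 0 0 0 0.3;0 0 0 0 0.3"}}

```text
t: 6.5
eef_pos: [0.5001, 0.0397, 0.1734]
tcp_rot: [-0.001, 0.548, 0.836, -0.001]
wrist_force: [0.5, 0.2, 0.2]
opening: 0.0358
grip_force: 0.0
```

```bash
python3 - <<'E'
from h import *
p,w=shot("wrist","pics/w4.png")
o=get_obs(); print(o["t"],o["opening"])
b=(w[...,:2]-C)*1000; c,s=np.cos(TH),np.sin(TH)
B=np.stack([c*b[...,0]+s*b[...,1],-s*b[...,0]+c*b[...,1],w[...,2]*1000],-1)
m=(B[...,0]<-30)&(B[...,0]>-70)&(abs(B[...,1])<30)&(B[...,2]>135)&(B[...,2]<160)
print(B[m].min(0),B[m].max(0))
plan((-50,0,175),(-50,0,121))
E
```

```text
6.55 0.039964327640704185
[-63.19051175 -10.97110459 139.57056827] [-35.61347266  15.40184743 154.83361224]
q7 0.4690199939962807 tool y 23.51449964086067 tool-z turn deg 0.054499640860683485 units 0.006812455107585436
(-50, 0, 175) [0.5083 0.1061 0.175 ] units, present axes [ 1.44  0.85 -0.04] if turned [ 1.44  0.85 -0.04]
(-50, 0, 121) [0.5083 0.1061 0.121 ] units, present axes [-0.    0.    1.35] if turned [-0.    0.    1.35]
```

View pics/w4.png

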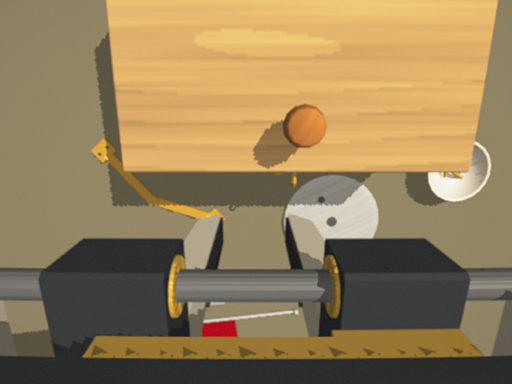

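The hook hangs clear and only the eye, at (294,180), stands out. The knob is centred at about (−49.5, +1.5), so I go onto it.

Request:
{"name": "apply_moves", "arguments": {"steps": "0.72 0.4 0 0 0.3;0.72 0.41 0 0 0.3;0 0 0 0 0.3;0 0 0.5 0 0.3;0 0 0.5 0 0.3;0 0 0.25 0 0.3;0 0 0 0 0.3;0 0 0 0 0.3", "squeeze": 15}}

```text
t: 7.55
eef_pos: [0.5082, 0.1052, 0.1252]
tcp_rot: [0.0, 0.548, 0.836, 0.0]
wrist_force: [-0.2, -0.3, -0.1]
opening: 0.0651
grip_force: 0.0
```

```bash
python3 - <<'E'
from h import *
o=get_obs(); print(o["t"],o["opening"],o["wrist_force"]); plan((-50,1.5,121))
E
```

```text
7.55 0.06512573674294429 [-0.20611493 -0.28573882 -0.07574718]
q7 0.3714987696122171 tool y 23.48469082071812 tool-z turn deg 0.024690820718149098 units 0.0030863525897686372
(-50, 1.5, 121) [0.5069 0.1055 0.121 ] units, present axes [ 0.02 -0.03  0.1 ] if turned [ 0.02 -0.03  0.1 ]
```

Request:
{"name": "apply_moves", "arguments": {"steps": "0.02 -0.02 0.1 0 0.3;0 0 0 0 0.7;0 0 0 0 0.8;0 0 0 0 1;0 0 0 0 1;0 0 0 0 1", "squeeze": 15}}

```text
t: 8.3
eef_pos: [0.5062, 0.1057, 0.1207]
tcp_rot: [-0.0, 0.548, 0.836, -0.0]
wrist_force: [-1.1, -0.0, 1.8]
opening: 0.0265
grip_force: 15.0
```

```bash
python3 - <<'E'
from h import *
o=get_obs(); print(o["t"],o["opening"],o["grip_force"],o["wrist_force"],o["eef_pos"])
p=o["eef_pos"]; R=Ro.from_quat(np.roll(o["tcp_rot"],-1)).as_matrix()
# arc in tool-axis units, from the closed grasp
for a in range(0,61,5):
    t=np.radians(a)+np.arctan2(55,135); r=np.hypot(135,55)
    dx,dz=135-r*np.cos(t),r*np.sin(t)-55
    print(a,"x %.2f z %.2f"%(dx/40,-dz/40))
print(R.round(3))
E
```

```text
8.3 0.026507310146946763 15.000220946967602 [-1.09172511e+00 -1.19097351e-03  1.82795733e+00] [0.50623667 0.10568414 0.12065128]
0 x 0.00 z -0.00
5 x 0.13 z -0.29
10 x 0.29 z -0.57
15 x 0.47 z -0.83
20 x 0.67 z -1.07
25 x 0.90 z -1.30
30 x 1.14 z -1.50
35 x 1.40 z -1.69
40 x 1.67 z -1.85
45 x 1.96 z -1.98
50 x 2.26 z -2.09
55 x 2.57 z -2.18
60 x 2.88 z -2.24
[[-0.399  0.917 -0.001]
 [ 0.917  0.399 -0.   ]
 [ 0.    -0.001 -1.   ]]
```

Request:
{"name": "apply_moves", "arguments": {"steps": "0.06 0 -0.14 0 1;0.07 0 -0.15 0 1;0.08 0 -0.14 0 1;0.08 0 -0.14 0 1;0.09 0 -0.13 0 1;0.09 0 -0.13 0 1;0.1 0 -0.12 0 1;0.1 0 -0.12 0 1;0 0 0 0 1"}}

```text
t: 9.43
eef_pos: [0.4954, 0.1306, 0.1636]
tcp_rot: [-0.0, 0.548, 0.836, -0.0]
wrist_force: [-2.6, -1.7, -0.1]
opening: 0.0264
grip_force: 15.0
```

```bash
cat > ang.py <<'E'
from h import *
o=get_obs(); print(o["t"],o["opening"],o["grip_force"],o["wrist_force"],o["eef_pos"])
g=o["eef_pos"]+[0,0,.019]; h=b2w(85,0,85); c,s=np.cos(TH),np.sin(TH)
dx=np.dot(g[:2]-h[:2],[c,s])*1000; dz=(g[2]-h[2])*1000
print("r",np.hypot(dx,dz),"lid deg by grasp",np.degrees(np.arctan2(dz,-dx)-np.arctan2(55,135)))
a=np.radians(60)+np.arctan2(55,135); print("to 60: x %.2f z %.2f"%((-145.8*np.cos(a)-dx)/40,-(145.8*np.sin(a)-dz)/40))
for n in ("top","scene"):
    p,w=shot(n,f"pics/a_{n}_{int(o['t']*100)}.png")
    b=(w[...,:2]-C)*1000; B=np.stack([c*b[...,0]+s*b[...,1],-s*b[...,0]+c*b[...,1],w[...,2]*1000],-1)
    m=(abs(B[...,1])>55)&(abs(B[...,1])<120)&(B[...,2]>118)&(B[...,2]<300)&(B[...,0]>-110)&(B[...,0]<85)
    P=B[m]
    for _ in range(8):
        if len(P)<50: print(n,"few",len(P)); break
        k=np.polyfit(P[:,2],P[:,0],1); r=P[:,0]-np.polyval(k,P[:,2]); P=P[abs(r)<max(4,2*np.median(abs(r)))]
    else: print(n,len(P),"lid plane deg",np.degrees(np.arctan2(1,-k[0])), "rms",np.std(P[:,0]-np.polyval(k,P[:,2])))
E
python3 ang.py
```

```text
9.425 0.02638557741668423 14.999906904995441 [-2.63230813 -1.72828199 -0.06924115] [0.49542446 0.13061875 0.16364607]
r 145.1610656161659 lid deg by grasp 20.10743286802639
to 60: x 2.19 z -1.17
top 779 lid plane deg 94.54316304272932 rms 12.51242804138702
scene 1802 lid plane deg 70.49581580059217 rms 20.818464728462317
```

The grasp follows the 145 mm radius. On to 60°.

Request:
{"name": "apply_moves", "arguments": {"steps": "0.11 0 -0.12 0 1;0.12 0 -0.11 0 1;0.12 0 -0.1 0 1;0.12 0 -0.1 0 1;0.13 0 -0.1 0 1;0.13 0 -0.09 0 1;0.13 0 -0.08 0 1;0.14 0 -0.08 0 1;0.14 0 -0.07 0 1;0.15 0 -0.06 0 1;0.15 0 -0.06 0 1;0.15 0 -0.05 0 1;0.15 0 -0.05 0 1;0.15 0 -0.04 0 1;0.15 0 -0.03 0 1;0.15 0 -0.03 0 1;0 0 0 0 1;0 0 0 0 1"}}

```text
t: 11.78
eef_pos: [0.4603, 0.2114, 0.2101]
tcp_rot: [-0.001, 0.548, 0.837, -0.0]
wrist_force: [-4.8, -3.9, -1.5]
opening: 0.0265
grip_force: 15.0
```

```bash
python3 ang.py; python3 - <<'E'
import cv2,numpy as np,glob
a=[cv2.imread(sorted(glob.glob(f"pics/a_{n}_*.png"),key=lambda f:int(f[:-4].split('_')[-1]))[-1]) for n in("top","scene")]
cv2.imwrite("pics/h.png",np.hstack([a[0][100:320,100:400],a[1][60:280,180:480]]))
E
```

```text
11.775 0.026461833600279375 14.999886453151703 [-4.76308174 -3.89937703 -1.45447085] [0.46030619 0.21138948 0.21009487]
r 145.38634172824666 lid deg by grasp 60.19107257305064
to 60: x -0.01 z -0.01
top 873 lid plane deg 59.37207276559189 rms 1.0298699912238298
scene 815 lid plane deg 59.50995625361971 rms 0.9696907570637523
```

View pics/h.png

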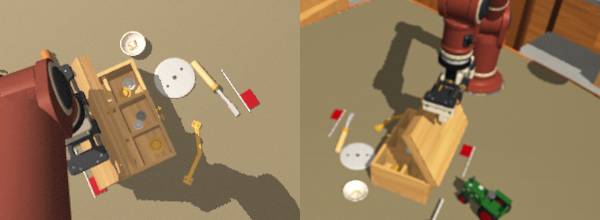

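The picture shows the lid standing open in the gripper with the rest undisturbed. Both cameras give 59.4–59.5° and the grasp gives 60.2°. I let it settle, then hand in.

Request:
{"name": "apply_moves", "arguments": {"steps": "0.02 0 0 0 1;0 0 0 0 1;0 0 0 0 1;0 0 0 0 1;0 0 0 0 1"}}

```text
t: 12.5
eef_pos: [0.4601, 0.2119, 0.2102]
tcp_rot: [-0.001, 0.548, 0.836, -0.0]
wrist_force: [-4.5, -1.9, -0.1]
opening: 0.0266
grip_force: 15.0
```

```bash
python3 ang.py; python3 -c "
from station import *
print(abs(get_obs()['joint_vel']).max()); print(sign_off())"
```

```text
12.5 0.026627715507538507 14.999937638640404 [-4.51326788 -1.93977027 -0.07716163] [0.46008985 0.21194648 0.2101709 ]
r 145.38353480837932 lid deg by grasp 60.428280345332226
to 60: x -0.03 z -0.01
top 867 lid plane deg 59.59571878957308 rms 1.027204096408207
scene 793 lid plane deg 59.916986944087895 rms 0.9655895905188474
0.0012303643214241758
the job is handed in; nothing more can be done
None
```

The hook is swung out of its eye and the lid is held still in the gripper at about 60° (59.6–60.4° by cameras and grasp); nothing else was touched, and the job was handed in at about 12.6 s.

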